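# Work the treadle of a poultry feeder and let its lid down softly

## Robot

A 6-joint arm with a two-finger parallel gripper is mounted at the origin on the work surface. World frame = base frame: x ahead of the robot, y to its left, z up, the work surface at z = 0. Lengths are in m, angles in degrees, forces in N, time in s.
With the tool pointing down it reaches from about 0.3 to 0.75 m from the base axis. Payload 8.5 kg.
Tool frame: the origin (TCP) lies on the centre line of the jaws, within the pads' length; the fingertips stand 19 mm ahead of it and the grasp point (between the pads) is the TCP; z points along the fingers, x is the direction in which the jaws open and shut, and the axes are right-handed (so a half turn about z gives the same grasp; the last joint's range is limited). The gripper opens to 85 mm and grips with 20 to 120 N. Pads are 22 mm wide; open, the fingers measure 114 mm over their backs; the gripper's body (76 mm by 85 mm) begins 54 mm behind the grasp point. The pads swing forward as they close: fully open they stand 13 mm farther back than shut.
Start: joints at [62.149, 21.807, 74.336, -0, 83.858, -12.336], TCP at [0.147, 0.53, 0.25] pointing down, gripper open.
Joint ranges: [-178.18, 178.18], [-50.72, 133.34], [12.68, 142.11], [-81.47, 261.47], [9.98, 163.14], [-165.26, 165.26]. Speed limits (degrees/s): [136.94, 136.94, 180, 180, 180, 180].

## Interface

Orientations are given as a 3x3 rotation matrix whose columns are the frame's x, y, z axes.
In Python, from rig import env, cams, order gives the robot as it stands.
- The arm moves only by the tool step_arm, never from a script. Its argument "steps" is a list of rows, each an object with "xyz": the shift along the tool's x, y, z normalised to -1 to 1, where 1 is 0.04 m, a list of three; "turn": the turn, a rotation vector about the tool's x, y, z normalised to -1 to 1, where 1 is 0.08 rad, a list of three; "gripper": the gripper command: -1 is shut, 1 is fully open, values between are in proportion. A call has 1 to 20 rows; each row shifts and turns the commanded pose from where the row before left it, along the tool's axes as they then stand; what a row does not reach is not made up. A row lasts 1/12 s, in which the tool goes at most 41.7 mm and 7.16 degrees, less where a joint would pass 70% of its speed; a pose out of reach is approached as far as the arm can. A call with a number of a shift or a turn outside -1 to 1 is refused whole. A call with a gripper value outside its range is refused whole. The fingers move at their own pace and stop on an object; "squeeze" is the grip in N (left out, the last holds). Time passes only in rows, so rows that do not move let the fingers close. It gives the time, the measured TCP pose, the force and the opening at its end, in the units of the state.
- env.observe(): the state, without advancing time (a new reading comes with each control period).
- cams.get_image(name): name is "scene" or "top" or "wrist"; returns (picture, depth): 400x640x3 uint8, red, green, blue; 400x640 float32, m along the optical axis (not along the pixel's ray), 0 where there is no reading.
- cams.camera_info(name): a dict with "fx", "fy", "cx", "cy" (pixels), "extrinsics" (4x4, takes a point from camera to world coordinates). Camera axes: x right, y down, z forward; pixel columns grow to the right and rows downward; lengths in m; the calibration is good to about 2 mm. A picture is of the moment at which its call begins: read the wrist's pose just before it. camera_info takes no time and is no camera call; for the wrist camera it gives the pose at the moment of the call.
- order.close_job(): hands the job in, once; it reports no verdict.
The state is a dict: "time_s": time; "q": joint angles; "qvel": joint speeds; "joint_efforts": joint torques, N m; "position": TCP position; "tool_rot": TCP orientation; "ft_force": force on the tool from outside, world axes, zero at the start; "wrist_torque": the same for the moment, N m; "grip_width": finger opening in m.
Only numpy, scipy, OpenCV 4.12 (cv2) and the standard library are available. Lean on these libraries where they do the work, as an engineer would, in place of code of your own. Each camera call takes 0.05 s, during which the arm holds its last target. There are 200 camera calls.

## Task

Try the treadle of the poultry feeder before it goes back to the hens: with the fingertips press its wooden tread board down as far as it goes, so that the trough lid is lifted fully open, and keep it there for two seconds. Then let the board come up slowly under your fingers, holding the lid back the whole way so that it never drops and settles shut without a bang, and take the hand away. Work the lid only through the treadle, never by touching the lid itself, do not grip or lift anything, and leave the jar, saucer and measuring cup where they are.

Things in the scene. Friction and masses are not known exactly. Their poses are not given: they have to be found in the camera images.
- feeder: Treadle poultry feeder of zinc-grey sheet metal, screwed down: a hopper 236 mm wide, 360 mm high (378 at its handle) behind a low trough with a sloping lid; in front of that the tread board on a steel frame with arms along both sides. Origin on the bench; -x points to the front, y along the width, z up. In x: hopper 30 to 190 mm, trough -120 to 30 mm, tread board about -250 to -175 mm.
- tread_top (a point): Middle of the upper face of the tread board, a plain wooden board 78 mm (front to back) by 90 mm (width), 14 mm thick. At rest 104 mm above the bench and 214 mm in front of the feeder's origin, the board's front edge pitched up 0.19 rad. At the bottom stop this point is 57 mm lower, 6 mm farther from the hopper, pitched down 0.19 rad. Pressing here takes 4 to 12 N; the stop is rigid.
- treadle (a joint): Angle of the tread board and its frame about an axis across the feeder, 150 mm behind the board's middle and 60 mm above the bench: 0 at rest (up), 0.385 rad at its bottom stop. No catch and no damper: when let go, the lid's weight throws the board up at once.
- lid (a joint): Angle of the trough lid, joined by two pushrods to the treadle's arms: 0 shut on the trough, 1.15 rad fully open (board at its stop); about 3 rad per rad of treadle. It falls shut by its own weight (0.45 to 0.7 kg) unless the board is held. A let-down over 2.5 s or more at an even pace is gentle.
- lid_edge (a point): Middle of the free front edge of the lid, a sheet-metal flap 160 mm (front to back) by 248 mm (width) hinged at the hopper 165 mm above the bench. Shut, this edge is 130 mm above the bench and 126 mm in front of the feeder's origin; open, 293 mm above the bench. Not to be touched.
- jar: Bystander: green plastic twist-cap jar, 72 mm across, 115 mm high, standing close in front of the tread board. Origin at the centre of its base.
- saucer: Bystander: brown clay saucer, 140 mm across, 26 mm high, on the bench beyond the jar. Origin at the centre of its base.
- cup: Bystander: stainless steel measuring cup lying on its side, 80 mm across, 70 mm long, with a 100 mm strip handle, on the bench beside the saucer. Origin on the bench under the middle of the cup.

How it is judged (in metres and radians):
On the way, in this order (a step that is already met when the one before it is completed fails the run):
1. the fingers press the tread board to its stop and keep the lid fully open for at least 1.5 s (value of joint lid above 1.08 rad and value of joint treadle above 0.362 rad and contact force between the fingers and treadle above 0.5 N), for 1.5 s.
2. the lid is down on the trough with the board up (value of joint lid below 0.04 rad and value of joint treadle below 0.02 rad), for 0.2 s.
At the end, for the whole second after the job is handed in: After the full opening the lid lies shut on the trough (within 0.04 rad) with the tread board up (within 0.02 rad), all at rest; jar, saucer and cup are within 20 mm of where they were, the jar upright (all of step 2 and velocity of joint lid between -0.1 and 0.1 rad/s and distance of each of jar, saucer, cup from where it was at the start of the episode below 0.02 m and angle between jar's own z axis and vertical below 0.2 rad); the robot touches nothing.
It fails at once if the lid comes down faster than 1.5 rad/s (dropped or slammed) (velocity of joint lid below -1.5 rad/s).
It fails at once if the fingers touch or lift the lid itself (contact force between the fingers and lid above 0.5 N).
It fails at once if the rest of the arm touches the lid (contact force between the arm and lid above 0.5 N).
It fails at once if a bystander is pushed, lifted or knocked over (distance of any of jar, saucer, cup from where it was at the start of the episode above 0.02 m or angle between jar's own z axis and vertical above 0.3 rad).
It also fails if it takes over 43 s, if anything falls off the work surface, if the arm or the gripper's body presses on something with over 40 N, if the wrist force passes 120 N, or if a joint passes its speed limit or range.

## Working session

There is one attempt and no reset: what is moved stays moved. The work goes in short steps, Python scripts to look and compute and a tool call to move; the robot and the scene stay as the last step left them, time stands still between calls to the robot, and variables do not carry over. Pictures are saved under pics/ and viewed, about 8 in all and at most 12, crops included, and the job is handed in when it is done.

Besides the shell and the picture viewer there is one more tool, called after ">>>" in YAML: its name, and indented under it one key for each argument. step_arm: Moves the arm, as the interface text tells. Scaled input: -1 to 1 covers 0.04 m each way for a shift and 0.08 rad each way for a turn. Its arguments: {"type":"object","properties":{"steps":{"type":"array"},"squeeze":{"type":"number"}},"required":["steps"]}

```bash
mkdir -p pics; python3 - <<'E'
from rig import env,cams
import cv2,numpy as np
s=env.observe();print(s['time_s'],s['position'],s['tool_rot'],s['ft_force'],s['grip_width'])
for n in("scene","top"):
    p,d=cams.get_image(n);cv2.imwrite(f"pics/{n}1.png",p[:,:,::-1]);i=cams.camera_info(n);np.savez(f"pics/{n}1.npz",p=p,d=d,K=[i['fx'],i['fy'],i['cx'],i['cy']],E=i['extrinsics'])
    print(n,i)
E
```

```text
0.0 [0.14701002 0.52971096 0.24970776] [[ 2.67527333e-01  9.63550058e-01 -6.42485211e-04]
 [ 9.63549220e-01 -2.67527966e-01 -1.29913243e-03]
 [-1.42366189e-03 -2.71512691e-04 -9.99998950e-01]] [ 0.72840716 -0.1634798  -0.13272843] 0.08572233401818515
scene {'fx': 507.48980415721155, 'fy': 507.48980415721155, 'cx': 307.4055851692646, 'cy': 198.35220617601024, 'extrinsics': array([[-0.65805822,  0.69424486, -0.29151922,  0.96806516],
       [ 0.75294118,  0.60350723, -0.26240924,  0.34937245],
       [-0.0062423 , -0.39217738, -0.91986843,  1.51914632],
       [ 0.        ,  0.        ,  0.        ,  1.        ]])}
top {'fx': 453.924868705668, 'fy': 453.924868705668, 'cx': 315.24014630943634, 'cy': 203.9481602747317, 'extrinsics': array([[ 0.00572524, -0.9972453 ,  0.07395287,  0.38728056],
       [-0.99997113, -0.006079  , -0.0045594 , -0.05877115],
       [ 0.0049964 , -0.07392463, -0.99725131,  1.77199035],
       [ 0.        ,  0.        ,  0.        ,  1.        ]])}
```

View pics/scene1.png

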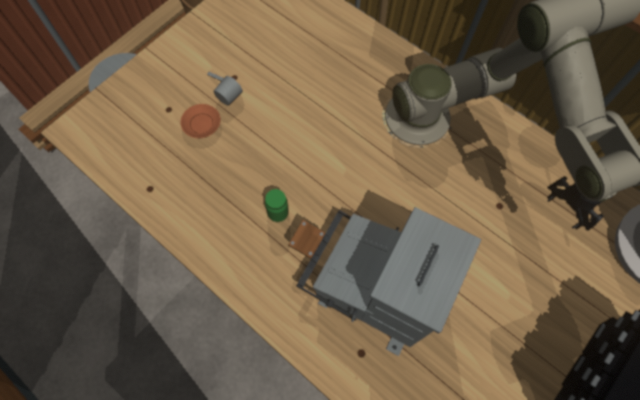

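View pics/top1.png

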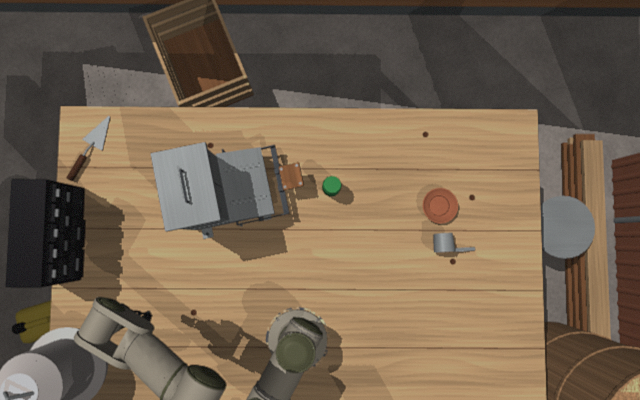

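The scene view shows the feeder at about (400,270), with its wooden tread at (307,238) and the jar at (277,205). In the top view the tread is at about (291,177), the jar at (332,186), and the hopper top at (187,187). Saucer and cup are well clear. Next I measure these by height from the depth image.

```bash
cat > h.py <<'E'
import numpy as np,cv2
def load(n):
    z=np.load(f"pics/{n}.npz");fx,fy,cx,cy=z['K'];d=z['d'];v,u=np.mgrid[:d.shape[0],:d.shape[1]]
    P=np.stack([(u-cx)/fx*d,(v-cy)/fy*d,d],-1)@z['E'][:3,:3].T+z['E'][:3,3]
    P[d==0]=np.nan
    return z['p'],P
E
python3 - <<'E'
from h import *
for n in("top1","scene1"):
    p,P=load(n);hsv=cv2.cvtColor(p,cv2.COLOR_RGB2HSV);Z=P[...,2]
    hop=(abs(Z-.36)<.008)&(P[...,0]>.3)
    q=P[hop][:,:2].astype(np.float32);lo=np.median(q,0);q=q[np.linalg.norm(q-lo,axis=1)<.16];print(n,"hopper",cv2.minAreaRect(q),len(q))
    g=(hsv[...,0]>45)&(hsv[...,0]<85)&(hsv[...,1]>120)&(Z>.1)&(Z<.13);print("jar",np.median(P[g],0),g.sum(),P[g].min(0),P[g].max(0))
    c=lo
    w=(hsv[...,0]<18)&(hsv[...,1]>80)&(Z>.08)&(Z<.125)&(np.linalg.norm(P[...,:2]-lo,axis=2)<.45)
    k,l,st,_=cv2.connectedComponentsWithStats(w.astype(np.uint8));i=1+st[1:,4].argmax();m=l==i
    t=P[m];print("tread",t.mean(0),len(t),cv2.minAreaRect(t[:,:2].astype(np.float32)),t.min(0),t.max(0), st[i])
E
```

```text
top1 hopper ((0.5474081039428711, 0.3416289687156677), (0.25267693400382996, 0.17763595283031464), 12.327431678771973) 4385
jar [ 0.58315835 -0.12738545  0.11476928] 208 [ 0.55453788 -0.15750479  0.1026454 ] [ 0.60991365 -0.09780174  0.12684889]
tread [0.61587375 0.02375872 0.10391138] 481 ((0.6169947385787964, 0.02544093132019043), (0.09118574112653732, 0.0809127688407898), 12.502612113952637) [ 0.56654776 -0.02089105  0.08010687] [0.6668098  0.07023775 0.12114624] [279 162  25  28 481]
scene1 hopper ((0.546701967716217, 0.3443346619606018), (0.2536311745643616, 0.17569197714328766), 12.527338027954102) 7632
jar [ 0.58863289 -0.12302754  0.11321148] 270 [ 0.55957119 -0.15195123  0.10006124] [ 0.61686859 -0.09450284  0.12093476]
tread [0.61856023 0.02796027 0.10237381] 764 ((0.6166970133781433, 0.0270998477935791), (0.09214261174201965, 0.07699954509735107), 12.177284240722656) [ 0.56606953 -0.01805071  0.08335314] [0.66784398 0.07351433 0.11708155] [288 220  37  39 764]
```

>>> step_arm:
  steps:
    - {"xyz": [-0.558, 0.327, 0], "turn": [0, 0, 0], "gripper": -1}
    - {"xyz": [-0.558, 0.327, 0], "turn": [0, 0, 0], "gripper": -1}
    - {"xyz": [-0.558, 0.327, 0], "turn": [0, 0, 0], "gripper": -1}
    - {"xyz": [-0.558, 0.327, 0], "turn": [0, 0, 0], "gripper": -1}
    - {"xyz": [-0.558, 0.327, 0], "turn": [0, 0, 0], "gripper": -1}
    - {"xyz": [-0.558, 0.327, 0], "turn": [0, 0, 0], "gripper": -1}
    - {"xyz": [-0.558, 0.327, 0], "turn": [0, 0, 0], "gripper": -1}
    - {"xyz": [-0.558, 0.327, 0], "turn": [0, 0, 0], "gripper": -1}
    - {"xyz": [-0.511, 0.574, 0], "turn": [0, 0, 0], "gripper": -1}
    - {"xyz": [-0.511, 0.574, 0], "turn": [0, 0, 0], "gripper": -1}
    - {"xyz": [-0.511, 0.574, 0], "turn": [0, 0, 0], "gripper": -1}
    - {"xyz": [-0.511, 0.574, 0], "turn": [0, 0, 0], "gripper": -1}
    - {"xyz": [-0.511, 0.574, 0], "turn": [0, 0, 0], "gripper": -1}
    - {"xyz": [-0.511, 0.574, 0], "turn": [0, 0, 0], "gripper": -1}
    - {"xyz": [-0.511, 0.574, 0], "turn": [0, 0, 0], "gripper": -1}
    - {"xyz": [-0.511, 0.574, 0], "turn": [0, 0, 0], "gripper": -1}
    - {"xyz": [-0.511, 0.574, 0], "turn": [0, 0, 0], "gripper": -1}
    - {"xyz": [-0.511, 0.574, 0], "turn": [0, 0, 0], "gripper": -1}
    - {"xyz": [-0.511, 0.574, 0], "turn": [0, 0, 0], "gripper": -1}
    - {"xyz": [-0.511, 0.574, 0], "turn": [0, 0, 0], "gripper": -1}

```text
time_s: 1.77
position: [0.4005, 0.0183, 0.2502]
tool_rot: [[0.268, 0.963, -0.0], [0.963, -0.268, 0.0], [0.0, -0.0, -1.0]]
ft_force: [1.4, -0.1, 0.5]
grip_width: -0.0003
```

>>> step_arm:
  steps:
    - {"xyz": [0.135, 0.533, 0], "turn": [0, 0, 0], "gripper": -1}
    - {"xyz": [0.135, 0.533, 0], "turn": [0, 0, 0], "gripper": -1}
    - {"xyz": [0.135, 0.533, 0], "turn": [0, 0, 0], "gripper": -1}
    - {"xyz": [0.135, 0.533, 0], "turn": [0, 0, 0], "gripper": -1}
    - {"xyz": [0.135, 0.533, 0], "turn": [0, 0, 0], "gripper": -1}
    - {"xyz": [0.135, 0.533, 0], "turn": [0, 0, 0], "gripper": -1}
    - {"xyz": [0.135, 0.533, 0], "turn": [0, 0, 0], "gripper": -1}
    - {"xyz": [0.135, 0.533, 0], "turn": [0, 0, 0], "gripper": -1}
    - {"xyz": [0.135, 0.533, 0], "turn": [0, 0, 0], "gripper": -1}
    - {"xyz": [0.135, 0.533, 0], "turn": [0, 0, 0], "gripper": -1}
    - {"xyz": [0, 0, 0.4], "turn": [0, 0, 0], "gripper": -1}
    - {"xyz": [0, 0, 0.4], "turn": [0, 0, 0], "gripper": -1}
    - {"xyz": [0, 0, 0.4], "turn": [0, 0, 0], "gripper": -1}
    - {"xyz": [0, 0, 0.4], "turn": [0, 0, 0], "gripper": -1}
    - {"xyz": [0, 0, 0.4], "turn": [0, 0, 0], "gripper": -1}
    - {"xyz": [0, 0, 0], "turn": [0, 0, 0], "gripper": -1}

```text
time_s: 3.1
position: [0.6185, 0.0151, 0.1668]
tool_rot: [[0.268, 0.964, -0.007], [0.964, -0.268, 0.001], [-0.001, -0.007, -1.0]]
ft_force: [-0.1, 1.3, -0.3]
grip_width: -0.0001
```

```bash
python3 - <<'E'
from rig import env,cams
import cv2
p,d=cams.get_image("scene");a=cv2.resize(p[120:340,210:500,::-1],None,fx=2.5,fy=2.5);cv2.imwrite("pics/s2.png",a)
s=env.observe();print(s['time_s'],s['position'],s['ft_force'],s['q'])
E
```

```text
3.15 [0.61922325 0.0149691  0.16879416] [ 0.07858081 -0.03675797 -0.44175601] [-9.55030993e+00  3.24931090e+01  6.98892801e+01 -2.03585614e-04
  7.78397486e+01 -8.40354408e+01]
```

View pics/s2.png

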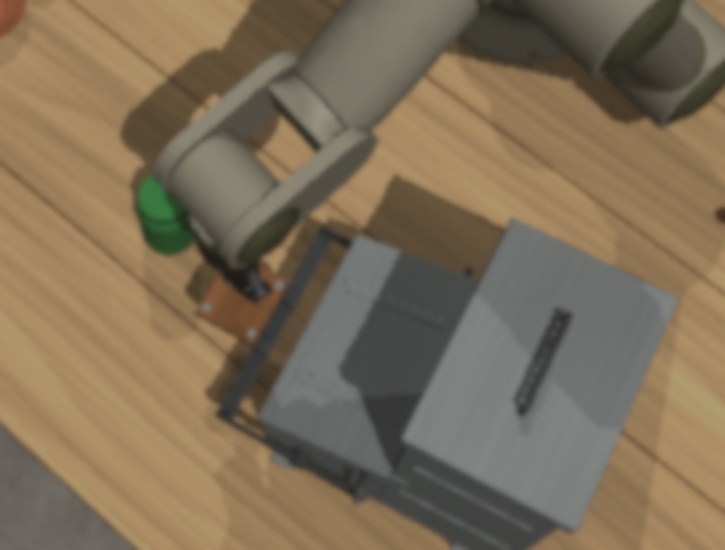

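The fingers are above the tread's front half, with the tip at about (258,285) in the crop. The forked wrist comes fairly near the lid, so I'll check its clearance before pressing.

```bash
python3 - <<'E'
from rig import env,cams
import numpy as np
from h import load
for n in("scene","top"):
    p,d=cams.get_image(n);i=cams.camera_info(n);np.savez("pics/x.npz",p=p,d=d,K=[i['fx'],i['fy'],i['cx'],i['cy']],E=i['extrinsics'])
    _,P=load("x")
    o=np.array([.571,.2355]);X=np.array([-.2156,.976]);Y=np.array([-.977,-.215]);q=P[...,:2]-o;xf=q@X;yf=q@Y;z=P[...,2]
    for a in np.arange(.15,.6,.05):
        m=(z>a)&(z<a+.05)&(xf<-.05)&(abs(yf)<.2)
        if m.sum()>5:print(n,round(a,2),m.sum(),np.percentile(xf[m],[1,99]).round(3))
E
```

```text
scene 0.15 117 [-0.231 -0.05 ]
scene 0.2 115 [-0.225 -0.167]
scene 0.25 95 [-0.247 -0.185]
scene 0.3 65 [-0.252 -0.211]
scene 0.35 240 [-0.28  -0.129]
scene 0.4 2200 [-0.289 -0.123]
scene 0.45 2291 [-0.275 -0.107]
scene 0.5 1444 [-0.198 -0.094]
scene 0.55 212 [-0.165 -0.103]
top 0.15 219 [-0.088 -0.05 ]
top 0.2 6 [-0.28  -0.271]
top 0.25 8 [-0.238 -0.195]
top 0.3 18 [-0.235 -0.2  ]
top 0.35 23 [-0.29  -0.162]
top 0.4 869 [-0.295 -0.158]
top 0.45 1460 [-0.282 -0.128]
top 0.5 751 [-0.204 -0.101]
top 0.55 133 [-0.17  -0.105]
```

>>> step_arm:
  steps:
    - {"xyz": [0, 0, 0.25], "turn": [0, 0, 0], "gripper": -1}
    - {"xyz": [0, 0, 0.25], "turn": [0, 0, 0], "gripper": -1}
    - {"xyz": [0, 0, 0.25], "turn": [0, 0, 0], "gripper": -1}
    - {"xyz": [0, 0, 0.25], "turn": [0, 0, 0], "gripper": -1}
    - {"xyz": [0, 0, 0.05], "turn": [0, 0, 0], "gripper": -1}
    - {"xyz": [0, 0, 0.05], "turn": [0, 0, 0], "gripper": -1}
    - {"xyz": [0, 0, 0.05], "turn": [0, 0, 0], "gripper": -1}
    - {"xyz": [0, 0, 0.05], "turn": [0, 0, 0], "gripper": -1}
    - {"xyz": [0, 0, 0.05], "turn": [0, 0, 0], "gripper": -1}
    - {"xyz": [0, 0, 0.05], "turn": [0, 0, 0], "gripper": -1}
    - {"xyz": [0, 0, 0.05], "turn": [0, 0, 0], "gripper": -1}

```text
time_s: 4.17
position: [0.6207, 0.0141, 0.1176]
tool_rot: [[0.268, 0.963, 0.003], [0.964, -0.268, -0.002], [-0.001, 0.003, -1.0]]
ft_force: [-0.5, -1.3, 8.0]
grip_width: 0.0003
```

>>> step_arm:
  steps:
    - {"xyz": [0, 0, 0.08], "turn": [0, 0, 0], "gripper": -1}
    - {"xyz": [0, 0, 0.08], "turn": [0, 0, 0], "gripper": -1}
    - {"xyz": [0, 0, 0.08], "turn": [0, 0, 0], "gripper": -1}
    - {"xyz": [0, 0, 0.08], "turn": [0, 0, 0], "gripper": -1}
    - {"xyz": [0, 0, 0.08], "turn": [0, 0, 0], "gripper": -1}
    - {"xyz": [0, 0, 0.08], "turn": [0, 0, 0], "gripper": -1}
    - {"xyz": [0, 0, 0.08], "turn": [0, 0, 0], "gripper": -1}
    - {"xyz": [0, 0, 0.08], "turn": [0, 0, 0], "gripper": -1}
    - {"xyz": [0, 0, 0.08], "turn": [0, 0, 0], "gripper": -1}
    - {"xyz": [0, 0, 0.08], "turn": [0, 0, 0], "gripper": -1}
    - {"xyz": [0, 0, 0.08], "turn": [0, 0, 0], "gripper": -1}
    - {"xyz": [0, 0, 0.08], "turn": [0, 0, 0], "gripper": -1}
    - {"xyz": [0, 0, 0.05], "turn": [0, 0, 0], "gripper": -1}
    - {"xyz": [0, 0, 0], "turn": [0, 0, 0], "gripper": -1}

```text
time_s: 5.33
position: [0.6209, 0.0139, 0.0765]
tool_rot: [[0.268, 0.963, 0.003], [0.963, -0.268, -0.002], [-0.001, 0.003, -1.0]]
ft_force: [2.7, -4.8, 6.3]
grip_width: 0.0001
```

>>> step_arm:
  steps:
    - {"xyz": [0, 0, 0.03], "turn": [0, 0, 0], "gripper": -1}
    - {"xyz": [0, 0, 0.03], "turn": [0, 0, 0], "gripper": -1}
    - {"xyz": [0, 0, 0.03], "turn": [0, 0, 0], "gripper": -1}
    - {"xyz": [0, 0, 0.03], "turn": [0, 0, 0], "gripper": -1}
    - {"xyz": [0, 0, 0.03], "turn": [0, 0, 0], "gripper": -1}
    - {"xyz": [0, 0, 0.03], "turn": [0, 0, 0], "gripper": -1}
    - {"xyz": [0, 0, 0.03], "turn": [0, 0, 0], "gripper": -1}
    - {"xyz": [0, 0, 0.03], "turn": [0, 0, 0], "gripper": -1}
    - {"xyz": [0, 0, 0], "turn": [0, 0, 0], "gripper": -1}

```text
time_s: 6.08
position: [0.6206, 0.0144, 0.0668]
tool_rot: [[0.268, 0.964, 0.002], [0.964, -0.268, -0.001], [-0.0, 0.002, -1.0]]
ft_force: [2.5, -3.7, 4.5]
grip_width: 0.0001
```

>>> step_arm:
  steps:
    - {"xyz": [0, 0, 0.025], "turn": [0, 0, 0], "gripper": -1}
    - {"xyz": [0, 0, 0.025], "turn": [0, 0, 0], "gripper": -1}
    - {"xyz": [0, 0, 0.025], "turn": [0, 0, 0], "gripper": -1}
    - {"xyz": [0, 0, 0], "turn": [0, 0, 0], "gripper": -1}

```text
time_s: 6.42
position: [0.6208, 0.0145, 0.0655]
tool_rot: [[0.267, 0.964, 0.003], [0.964, -0.267, -0.001], [-0.0, 0.004, -1.0]]
ft_force: [-0.9, -4.1, 15.7]
grip_width: 0.0003
```

Force has risen from 4.5 to 15.7 N while the tip hardly moved, so the board is on its stop. I'll add a little more and hold.

>>> step_arm:
  steps:
    - {"xyz": [0, 0, 0.02], "turn": [0, 0, 0], "gripper": -1}
    - {"xyz": [0, 0, 0], "turn": [0, 0, 0], "gripper": -1}
    - {"xyz": [0, 0, 0], "turn": [0, 0, 0], "gripper": -1}

```text
time_s: 6.67
position: [0.6209, 0.0145, 0.0654]
tool_rot: [[0.267, 0.964, 0.004], [0.964, -0.267, -0.001], [-0.0, 0.004, -1.0]]
ft_force: [-3.9, -3.0, 21.2]
grip_width: -0.0003
```

```bash
python3 - <<'E'
from rig import env,cams
import numpy as np,cv2
from h import load
p,d=cams.get_image("scene");i=cams.camera_info("scene");np.savez("pics/x.npz",p=p,d=d,K=[i['fx'],i['fy'],i['cx'],i['cy']],E=i['extrinsics'])
cv2.imwrite("pics/s3.png",cv2.resize(p[120:340,210:500,::-1],None,fx=2.5,fy=2.5))
_,P=load("x");q=P[...,:2]-[.571,.2355];xf=q@[-.2156,.976];yf=q@[-.977,-.215];z=P[...,2]
m=(xf>-.08)&(xf<.02)&(abs(yf)<.1)&(z>.17)&(z<.33)
A=np.polyfit(xf[m],z[m],1);print("lid elev rad",np.arctan(-A[0]),"lid angle",np.arctan(-A[0])+np.arcsin(35/160),z[m].max(),m.sum())
s=env.observe();print(s['time_s'],s['position'],s['ft_force'])
E
```

```text
lid elev rad 0.8359037103441521 lid angle 1.0564369712649855 0.2992711064356388 2919
6.7167 [0.62090737 0.01447628 0.06537844] [-2.93066651 -3.204212   20.91903739]
```

View pics/s3.png

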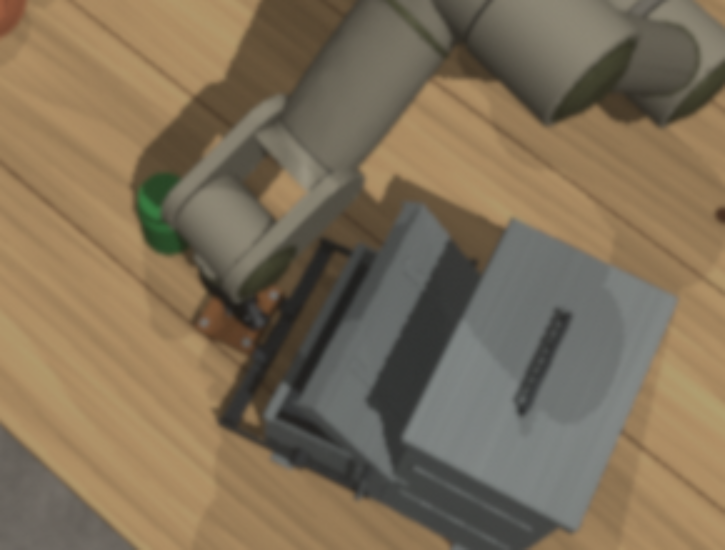

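The lid stands raised: its edge runs from (415,205) to (300,395) in the crop and is at most 0.299 m high (0.293 m is full opening). The fingers are on the board, the board is on its stop at 21 N, and the jar hasn't moved. Now I hold.

>>> step_arm:
  steps:
    - {"xyz": [0, 0, 0.01], "turn": [0, 0, 0], "gripper": -1}
    - {"xyz": [0, 0, 0], "turn": [0, 0, 0], "gripper": -1}
    - {"xyz": [0, 0, 0], "turn": [0, 0, 0], "gripper": -1}
    - {"xyz": [0, 0, 0], "turn": [0, 0, 0], "gripper": -1}
    - {"xyz": [0, 0, 0], "turn": [0, 0, 0], "gripper": -1}
    - {"xyz": [0, 0, 0], "turn": [0, 0, 0], "gripper": -1}
    - {"xyz": [0, 0, 0], "turn": [0, 0, 0], "gripper": -1}
    - {"xyz": [0, 0, 0], "turn": [0, 0, 0], "gripper": -1}
    - {"xyz": [0, 0, 0], "turn": [0, 0, 0], "gripper": -1}
    - {"xyz": [0, 0, 0], "turn": [0, 0, 0], "gripper": -1}
    - {"xyz": [0, 0, 0], "turn": [0, 0, 0], "gripper": -1}
    - {"xyz": [0, 0, 0], "turn": [0, 0, 0], "gripper": -1}
    - {"xyz": [0, 0, 0], "turn": [0, 0, 0], "gripper": -1}
    - {"xyz": [0, 0, 0], "turn": [0, 0, 0], "gripper": -1}
    - {"xyz": [0, 0, 0], "turn": [0, 0, 0], "gripper": -1}
    - {"xyz": [0, 0, 0], "turn": [0, 0, 0], "gripper": -1}
    - {"xyz": [0, 0, 0], "turn": [0, 0, 0], "gripper": -1}
    - {"xyz": [0, 0, 0], "turn": [0, 0, 0], "gripper": -1}
    - {"xyz": [0, 0, 0], "turn": [0, 0, 0], "gripper": -1}
    - {"xyz": [0, 0, 0], "turn": [0, 0, 0], "gripper": -1}

```text
time_s: 8.38
position: [0.6209, 0.0145, 0.0653]
tool_rot: [[0.267, 0.964, 0.004], [0.964, -0.267, -0.001], [-0.0, 0.004, -1.0]]
ft_force: [-4.5, -3.4, 23.3]
grip_width: 0.0004
```

>>> step_arm:
  steps:
    - {"xyz": [0, 0, 0], "turn": [0, 0, 0], "gripper": -1}
    - {"xyz": [0, 0, 0], "turn": [0, 0, 0], "gripper": -1}
    - {"xyz": [0, 0, 0], "turn": [0, 0, 0], "gripper": -1}
    - {"xyz": [0, 0, 0], "turn": [0, 0, 0], "gripper": -1}
    - {"xyz": [0, 0, 0], "turn": [0, 0, 0], "gripper": -1}
    - {"xyz": [0, 0, 0], "turn": [0, 0, 0], "gripper": -1}

```text
time_s: 8.88
position: [0.6209, 0.0145, 0.0653]
tool_rot: [[0.267, 0.964, 0.004], [0.964, -0.267, -0.001], [-0.0, 0.004, -1.0]]
ft_force: [-4.3, -2.7, 23.5]
grip_width: 0.0
```

>>> step_arm:
  steps:
    - {"xyz": [0, 0, -0.02], "turn": [0, 0, 0], "gripper": -1}
    - {"xyz": [0, 0, -0.03], "turn": [0, 0, 0], "gripper": -1}
    - {"xyz": [0, 0, -0.03], "turn": [0, 0, 0], "gripper": -1}
    - {"xyz": [0, 0, -0.03], "turn": [0, 0, 0], "gripper": -1}
    - {"xyz": [0, 0, -0.03], "turn": [0, 0, 0], "gripper": -1}
    - {"xyz": [0, 0, -0.03], "turn": [0, 0, 0], "gripper": -1}
    - {"xyz": [0, 0, -0.03], "turn": [0, 0, 0], "gripper": -1}
    - {"xyz": [0, 0, -0.03], "turn": [0, 0, 0], "gripper": -1}
    - {"xyz": [0, 0, -0.03], "turn": [0, 0, 0], "gripper": -1}
    - {"xyz": [0, 0, -0.03], "turn": [0, 0, 0], "gripper": -1}
    - {"xyz": [0, 0, -0.03], "turn": [0, 0, 0], "gripper": -1}
    - {"xyz": [0, 0, -0.03], "turn": [0, 0, 0], "gripper": -1}
    - {"xyz": [0, 0, -0.03], "turn": [0, 0, 0], "gripper": -1}
    - {"xyz": [0, 0, -0.03], "turn": [0, 0, 0], "gripper": -1}
    - {"xyz": [0, 0, -0.03], "turn": [0, 0, 0], "gripper": -1}
    - {"xyz": [0, 0, -0.03], "turn": [0, 0, 0], "gripper": -1}
    - {"xyz": [0, 0, -0.03], "turn": [0, 0, 0], "gripper": -1}
    - {"xyz": [0, 0, -0.03], "turn": [0, 0, 0], "gripper": -1}
    - {"xyz": [0, 0, -0.03], "turn": [0, 0, 0], "gripper": -1}
    - {"xyz": [0, 0, -0.03], "turn": [0, 0, 0], "gripper": -1}

```text
time_s: 10.55
position: [0.6201, 0.0148, 0.0861]
tool_rot: [[0.268, 0.964, 0.001], [0.964, -0.268, -0.0], [-0.0, 0.001, -1.0]]
ft_force: [3.6, -3.1, 5.3]
grip_width: 0.0001
```

>>> step_arm:
  steps:
    - {"xyz": [0, 0, -0.03], "turn": [0, 0, 0], "gripper": -1}
    - {"xyz": [0, 0, -0.03], "turn": [0, 0, 0], "gripper": -1}
    - {"xyz": [0, 0, -0.03], "turn": [0, 0, 0], "gripper": -1}
    - {"xyz": [0, 0, -0.03], "turn": [0, 0, 0], "gripper": -1}
    - {"xyz": [0, 0, -0.03], "turn": [0, 0, 0], "gripper": -1}
    - {"xyz": [0, 0, -0.03], "turn": [0, 0, 0], "gripper": -1}
    - {"xyz": [0, 0, -0.03], "turn": [0, 0, 0], "gripper": -1}
    - {"xyz": [0, 0, -0.03], "turn": [0, 0, 0], "gripper": -1}
    - {"xyz": [0, 0, -0.03], "turn": [0, 0, 0], "gripper": -1}
    - {"xyz": [0, 0, -0.03], "turn": [0, 0, 0], "gripper": -1}
    - {"xyz": [0, 0, -0.03], "turn": [0, 0, 0], "gripper": -1}
    - {"xyz": [0, 0, -0.03], "turn": [0, 0, 0], "gripper": -1}
    - {"xyz": [0, 0, -0.03], "turn": [0, 0, 0], "gripper": -1}
    - {"xyz": [0, 0, -0.03], "turn": [0, 0, 0], "gripper": -1}
    - {"xyz": [0, 0, -0.03], "turn": [0, 0, 0], "gripper": -1}
    - {"xyz": [0, 0, -0.03], "turn": [0, 0, 0], "gripper": -1}
    - {"xyz": [0, 0, -0.03], "turn": [0, 0, 0], "gripper": -1}
    - {"xyz": [0, 0, -0.03], "turn": [0, 0, 0], "gripper": -1}
    - {"xyz": [0, 0, -0.03], "turn": [0, 0, 0], "gripper": -1}
    - {"xyz": [0, 0, -0.03], "turn": [0, 0, 0], "gripper": -1}

```text
time_s: 12.22
position: [0.6193, 0.0166, 0.1097]
tool_rot: [[0.267, 0.964, -0.002], [0.964, -0.267, 0.003], [0.002, -0.002, -1.0]]
ft_force: [-0.4, 3.9, 4.6]
grip_width: 0.0004
```

Still in contact and following. The last ~17 mm goes the same way, slightly slower.

>>> step_arm:
  steps:
    - {"xyz": [0, 0, -0.025], "turn": [0, 0, 0], "gripper": -1}
    - {"xyz": [0, 0, -0.025], "turn": [0, 0, 0], "gripper": -1}
    - {"xyz": [0, 0, -0.025], "turn": [0, 0, 0], "gripper": -1}
    - {"xyz": [0, 0, -0.025], "turn": [0, 0, 0], "gripper": -1}
    - {"xyz": [0, 0, -0.025], "turn": [0, 0, 0], "gripper": -1}
    - {"xyz": [0, 0, -0.025], "turn": [0, 0, 0], "gripper": -1}
    - {"xyz": [0, 0, -0.025], "turn": [0, 0, 0], "gripper": -1}
    - {"xyz": [0, 0, -0.025], "turn": [0, 0, 0], "gripper": -1}
    - {"xyz": [0, 0, -0.025], "turn": [0, 0, 0], "gripper": -1}
    - {"xyz": [0, 0, -0.025], "turn": [0, 0, 0], "gripper": -1}
    - {"xyz": [0, 0, -0.025], "turn": [0, 0, 0], "gripper": -1}
    - {"xyz": [0, 0, -0.025], "turn": [0, 0, 0], "gripper": -1}
    - {"xyz": [0, 0, -0.025], "turn": [0, 0, 0], "gripper": -1}
    - {"xyz": [0, 0, -0.025], "turn": [0, 0, 0], "gripper": -1}
    - {"xyz": [0, 0, -0.025], "turn": [0, 0, 0], "gripper": -1}
    - {"xyz": [0, 0, -0.025], "turn": [0, 0, 0], "gripper": -1}
    - {"xyz": [0, 0, -0.025], "turn": [0, 0, 0], "gripper": -1}
    - {"xyz": [0, 0, -0.025], "turn": [0, 0, 0], "gripper": -1}
    - {"xyz": [0, 0, -0.025], "turn": [0, 0, 0], "gripper": -1}
    - {"xyz": [0, 0, -0.025], "turn": [0, 0, 0], "gripper": -1}

```text
time_s: 13.88
position: [0.6193, 0.015, 0.129]
tool_rot: [[0.267, 0.964, -0.002], [0.964, -0.267, 0.0], [-0.0, -0.002, -1.0]]
ft_force: [0.6, -0.6, -0.5]
grip_width: 0.0002
```

Contact has ended (force about 0) at tip height 0.110 m, which is the board's rest height. I'll rise a little more slowly, then withdraw straight up.

>>> step_arm:
  steps:
    - {"xyz": [0, 0, -0.03], "turn": [0, 0, 0], "gripper": -1}
    - {"xyz": [0, 0, -0.03], "turn": [0, 0, 0], "gripper": -1}
    - {"xyz": [0, 0, -0.03], "turn": [0, 0, 0], "gripper": -1}
    - {"xyz": [0, 0, -0.1], "turn": [0, 0, 0], "gripper": -1}
    - {"xyz": [0, 0, -0.3], "turn": [0, 0, 0], "gripper": -1}
    - {"xyz": [0, 0, -0.4], "turn": [0, 0, 0], "gripper": -1}
    - {"xyz": [0, 0, -0.4], "turn": [0, 0, 0], "gripper": -1}
    - {"xyz": [0, 0, -0.4], "turn": [0, 0, 0], "gripper": -1}
    - {"xyz": [0, 0, -0.4], "turn": [0, 0, 0], "gripper": -1}
    - {"xyz": [0, 0, -0.4], "turn": [0, 0, 0], "gripper": -1}
    - {"xyz": [0, 0, -0.4], "turn": [0, 0, 0], "gripper": -1}
    - {"xyz": [-0.135, -0.533, 0], "turn": [0, 0, 0], "gripper": -1}
    - {"xyz": [-0.135, -0.533, 0], "turn": [0, 0, 0], "gripper": -1}
    - {"xyz": [-0.135, -0.533, 0], "turn": [0, 0, 0], "gripper": -1}
    - {"xyz": [-0.135, -0.533, 0], "turn": [0, 0, 0], "gripper": -1}
    - {"xyz": [-0.135, -0.533, 0], "turn": [0, 0, 0], "gripper": -1}
    - {"xyz": [-0.135, -0.533, 0], "turn": [0, 0, 0], "gripper": -1}
    - {"xyz": [0, 0, 0], "turn": [0, 0, 0], "gripper": -1}
    - {"xyz": [0, 0, 0], "turn": [0, 0, 0], "gripper": -1}
    - {"xyz": [0, 0, 0], "turn": [0, 0, 0], "gripper": -1}

```text
time_s: 15.55
position: [0.4886, 0.0177, 0.2457]
tool_rot: [[0.268, 0.964, 0.001], [0.964, -0.268, -0.0], [0.0, 0.001, -1.0]]
ft_force: [0.4, 0.0, -0.2]
grip_width: 0.0003
```

```bash
python3 - <<'E'
from rig import env,cams
import numpy as np,cv2
from h import load
p,d=cams.get_image("scene");i=cams.camera_info("scene");np.savez("pics/end.npz",p=p,d=d,K=[i['fx'],i['fy'],i['cx'],i['cy']],E=i['extrinsics'])
cv2.imwrite("pics/s4.png",p[:,:,::-1])
for n in("scene1","end"):
    p,P=load(n);q=P[...,:2]-[.571,.2355];xf=q@[-.2156,.976];yf=q@[-.977,-.215];z=P[...,2];hsv=cv2.cvtColor(p,cv2.COLOR_RGB2HSV)
    m=(xf>-.12)&(xf<0)&(abs(yf)<.1)&(z>.11)&(z<.33);A=np.polyfit(xf[m],z[m],1)
    t=(xf>-.245)&(xf<-.185)&(abs(yf)<.04)&(z>.04)&(z<.13);B=np.polyfit(xf[t],z[t],1)
    g=(hsv[...,0]>45)&(hsv[...,0]<85)&(hsv[...,1]>120)&(z>.1)&(z<.13)
    print(n,"lid",A,"tread",B,z[t].mean(),"jar",P[g].mean(0))
s=env.observe();print(s['time_s'],s['position'],s['ft_force'])
E
```

```text
scene1 lid [0.26491051 0.16287818] tread [-0.18921729  0.06239339] 0.10302592525665213 jar [ 0.58812197 -0.12308856  0.11286962]
end lid [0.26676291 0.16298611] tread [-0.1923597   0.06131517] 0.10265393832948833 jar [ 0.58814342 -0.12303424  0.11295684]
15.6 [0.48876015 0.01772039 0.24550968] [-0.39635601  0.46946644 -0.49709958]
```

View pics/s4.png

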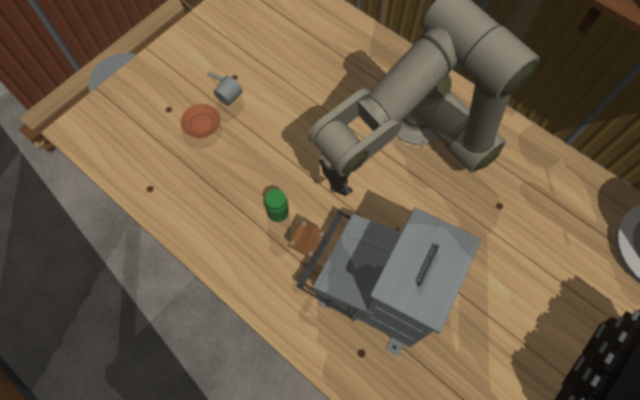

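The lid at (355,265) and the tread at (307,238) are back as at the start. The jar, saucer and cup haven't moved, and the hand at (337,180) is clear of everything.

```bash
python3 -c "
from rig import order
print(order.close_job())"
```

```text
the job is handed in; nothing more can be done
None
```

I tried the treadle as asked and handed the job in at about 15.6 s; no verdict was reported.

- **Press and hold:** With the fingers shut I pressed the tread board to its stop, where the force rose to about 23 N with no further travel. I held it there a little over 2 s.
- **Let-down:** I let the board up evenly over about 4.5 s. The fingers were still in contact at my check about 19 mm below the final height. At the next check, at the board's rest height, the force was zero. I then lifted the hand clear.

**Last checks:**
- The lid's slope (0.267 against 0.265 at the start) and the board's pitch and height (102.7 against 103.0 mm) match the start.
- The jar moved less than 0.1 mm. The saucer and cup I compared only by eye, and they look unmoved.
- The wrist force is about zero.

**One check disagreed:** While holding, a rough depth fit gave a lid angle of 1.06 rad, just under the 1.08 rad needed. The lid's highest measured point (0.299 m against 0.293 m expected) and the rigid stop both pointed to fully open, so I went by those. I did not measure the lid's speed directly on the way down.

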